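# Press a keypad bezel's back plate in the bench clamp

### The job

The steel plate taped to the back of the navy keypad bezel needs pressing on: pick the bezel up, stand it upright on the bench between the jaws of the bar clamp, square and centred on the orange pressure foot, with its keys close in front of the fixed jaw's rubber face, and let go of it. Then pump the clamp's orange trigger (never push the moving jaw or foot by hand) until the sprung foot holds the bezel firmly against the fixed jaw with its spring clearly pressed in, but never bottomed, which would crush the bezel. Finish still holding the trigger squeezed; leave the padlock, hinge and pry bar alone.

Things in the scene. Friction and masses are not known exactly. Their poses are not given: they have to be found in the camera images.
- clamp: One-hand bar clamp (grey housing, black pistol grip, orange trigger, toothed steel bar) lying on its side, bolted to the bench. Origin: on the bench under the bar's centre line, in the plane of the fixed jaw's face. z up; y along the bar from the fixed jaw to the moving jaw; x along the jaws, away from the robot. Housing: x -24 to 40, y -104 to -4, z up to 45 mm (red tab 51). Bar: x -10 to 10, z 21 to 30 mm.
- clamp_seat (a point): Where the bezel belongs: on the bench, in the plane of the fixed jaw's black rubber face, in line with the centre of the pressure foot (68 mm out from the bar along the clamp's x). Axes as the clamp's. The rubber face looks to +y, 64 mm long, z 10 to 38 mm. Both jaws are at most 38 mm high here (41 mm at the bar).
- clamp_grip (a point): Point to centre a gripper on, 28 mm over the bench, to squeeze grip and trigger along the clamp's y from above; axes as the clamp's. The grip's outer face is 15 mm to the -y side, fixed. The trigger's outer face is about 36 mm to the +y side when free, 15 mm when fully squeezed; only it moves. Opening to about 75 mm lets the trigger fully out, closing to 30 mm squeezes it home against its stop.
- grip: Fixed pistol grip of the clamp: black, 18 mm thick, 92 mm long along the clamp's x (-22 to -114 mm), z 9 to 39 mm. Origin and axes as the clamp's.
- trigger (a joint): Trigger angle, rad: 0 free (it springs back by itself), 0.225 fully squeezed. The lever takes about 3.5 to 5.5 N plus 0.4 of the foot's force. Each full squeeze from fully free pulls the bar on by one tooth, 5.4 mm; about the first third of it is idle. A pawl keeps the bar when the trigger is let out (it eases back up to 2 mm). Let the trigger fully out to catch the next tooth.
- lever: Orange trigger lever, 10 mm thick, 76 mm long, z 11 to 37 mm; origin on its pivot in the housing (clamp x 34, y -20, z 24 mm), the lever lying to the clamp's -x, x -22 to -98 mm.
- bar (a joint): How far the bar with the moving jaw has been pulled in, m: 0 wide open. The free foot's face lies at clamp y = 60 mm minus this value. It only goes further in; the clamp cannot be let back.
- jaw: Moving jaw on the end of the bar, grey, 22 mm thick, carrying the sprung pressure foot. Origin as the clamp's when the bar reads 0, moving to -y with the bar.
- plunger (a joint): How far the foot's spring is pressed in, m: 0 free, 0.012 bottomed. 1.2 N per mm, so about 7 N at half travel.
- foot: Orange-faced pressure foot, 36 mm long (x), z 10 to 38 mm, on the sprung plunger of the moving jaw, facing the fixed jaw. Origin as the jaw's, moved by the plunger.
- bezel: Navy plastic keypad bezel with a steel plate on its back, standing on its lower edge: 92 mm long (x), 30 mm thick (y), 84 mm high (z), about 0.18 kg. Origin: centre of its underside. The face with pale keys looks to its -y, the steel plate to +y. In the clamp its axes lie as the clamp's. Grip it from above across the 30 mm, near the top so that the fingers stay above the jaws.
- bezel_face (a point): Centre of the bezel's key face, 42 mm over its underside, 15 mm to its -y side; axes as the bezel's.
- padlock: Small brass padlock lying flat, 40 x 60 x 18 mm, to be left alone. Origin: centre of its body's underside.
- doorhinge: Chrome butt hinge lying open, 82 x 64 x 10 mm, to be left alone. Origin: centre of its underside.
- prybar: Rubber-coated pry bar lying on the bench, 270 mm long, 22 mm wide, 18 mm high, to be left alone. Origin: near its middle, on the bench; its x runs along it.
Mind the look-alikes: they are no part of the job. Of the things that look like the bezel, take the one that is farthest to the robot's right at the start.

How it is judged:
By the outcome, as a careful person would: the job done as asked, in the order asked, and still so for the second after the job is handed in, while the arm keeps its last pose, push and grip.
It also fails if it takes over 58 s, if anything falls off the work surface, if the arm or the gripper's body presses on something with over 40 N, if the wrist force passes 120 N, or if a joint passes its speed limit or range.

### The arm

A 6-joint arm with a two-finger parallel gripper is mounted at the origin on the work surface. World frame = base frame: x ahead of the robot, y to its left, z up, the work surface at z = 0. Lengths are in mm, angles in rad, forces in N, time in s.
With the tool pointing down it reaches from about 350 to 850 mm from the base axis. Payload 8.1 kg.
Tool frame: the origin (TCP) lies at the very end of the fingers, on their centre line; the grasp point (between the pads) lies 19 mm behind it; z points along the fingers, y is the direction in which the jaws open and shut (so a half turn about z gives the same grasp; the last joint's range is limited). The gripper opens to 93 mm and grips with 3 to 60 N. Pads are 15 mm wide; open, the fingers measure 128 mm over their backs; the gripper's body (75 mm by 188 mm) begins 65 mm behind the grasp point.
Start: joints at [1.165, 0.13, 1.488, -0, 1.523, -0.085], TCP at [189.174, 569.402, 218.635] pointing down, gripper open.
Joint ranges: [-2.96, 2.96], [-0.89, 2.26], [0.02, 2.5], [-1.34, 4.48], [0, 2.73], [-2.66, 2.66]. Speed limits (rad/s): [2.39, 2.39, 2.79, 3.14, 3.14, 3.14].

### API

Orientations are given as a unit quaternion [x, y, z, w].
In Python, from bench import * gives the robot as it stands.
- The arm moves only by the shell command python3 -m jog 'ROWS' [FORCE]. ROWS is JSON, a list that holds one entry, the list of rows, each a list of 7 numbers: the closure, from 0 (fully open) to 1 (shut), then the shift along the tool's x, y, z in cm, then the turn, a rotation vector about the tool's x, y, z in degrees. A call has 1 to 5 rows; each row is the pose to reach, as a shift and turn from the pose commanded when the call began, along the tool's axes at that moment; what a row does not reach only later rows make up. A row lasts 1/8 s, in which the tool goes at most 62.5 mm and 10.7 degrees, less where a joint would pass 70% of its speed; a pose out of reach is approached as far as the arm can. A call with a gripper value outside its range is refused whole. The fingers move at their own pace and stop on an object; FORCE is the grip in N (left out, the last holds). Time passes only in rows, so rows that repeat a pose let the fingers close. It gives the time, the measured TCP pose, the force and the opening at its end, in the units of the state.
- read_state(): the state, without advancing time (a new reading comes with each control period).
- grab_frame(name): name is "scene" or "top" or "wrist"; returns the picture (480x640x3 uint8, red, green, blue); there is no depth.
- camera_model(name): a dict with "camera_matrix" (3x3 intrinsics, pixels), "eye" and "orientation" of the camera in the world. Camera axes: x right, y down, z forward; pixel columns grow to the right and rows downward; lengths in mm; the calibration is good to about 2 mm. A picture is of the moment at which its call begins: read the wrist's pose just before it. camera_model takes no time and is no camera call; for the wrist camera it gives the pose at the moment of the call.
- sign_off(): hands the job in, once; it reports no verdict.
Trained networks look in the newest picture that a camera, given by its name, has taken for a name from the list of things; names that differ only in an ending like _2 or _b are one class to them, and where a whole thing is asked for, a point or a joint stands for the part that bears it (a point fixed in the world has none). Each returns a list of dicts, best first, with "confidence" (0 to 1); they miss things now and then, are a little off and sometimes report something else, mostly with a low value. They report only what shows in the picture. A call takes as long as a camera call. They do not tell look-alikes from the thing itself.
- look_for(camera, thing): "bbox" ([centre column, centre row, width, height] in pixels, round what is visible of it).
- masks_of(camera, thing): "mask" (480x640 bool, what is visible of it) and "bbox" ([centre column, centre row, width, height] in pixels, round what is visible of it).
- landmark_of(camera, thing): "uv" ([column, row] in pixels: a listed point, or the origin of a listed thing).
The state is a dict: "t": time; "qpos": joint angles; "qvel": joint speeds; "tau": joint torques, N m; "tool_pos": TCP position; "orientation": TCP orientation; "ft_force": force on the tool from outside, world axes, zero at the start; "ft_torque": the same for the moment, N m; "grip_width": finger opening in mm.
Only numpy, scipy, OpenCV 4.12 (cv2) and the standard library are available. Lean on these libraries where they do the work, as an engineer would, in place of code of your own. Each camera call takes 0.05 s, during which the arm holds its last target.

## Working session

There is one attempt and no reset: what is moved stays moved. The work goes in short steps, Python scripts to look and compute and a shell command to move; the robot and the scene stay as the last step left them, time stands still between calls to the robot, and variables do not carry over. Pictures are saved under pics/ and viewed, and the job is handed in when it is done.

```bash
ls; mkdir -p pics
python3 - <<'E'
from bench import *
import cv2
s=read_state();print(s['t'],s['tool_pos'],s['orientation'],s['grip_width'],s['ft_force'])
for n in("scene","top","wrist"):
    im=grab_frame(n);cv2.imwrite(f"pics/{n}0.png",im[:,:,::-1])
    c=camera_model(n);print(n,c)
    for th in("bezel","clamp","clamp_seat","clamp_grip","bezel_face"):
        r=landmark_of(n,th);print(th,[(round(d['confidence'],2),[round(float(v)) for v in d['uv']]) for d in r][:4])
E
```

```text
pics
0.0 [188.9322674  568.86433577 217.57212615] [ 1.59696138e-01  9.87165768e-01 -9.13801273e-04 -2.35195629e-04] 93.36555263860785 [-0.54442557 -0.5826939   0.33621734]
scene {'camera_matrix': array([[525.60836987,   0.        , 317.11865442],
       [  0.        , 525.60836987, 244.35685017],
       [  0.        ,   0.        ,   1.        ]]), 'eye': array([1190.02872738,  249.19176162,  990.61883498]), 'orientation': array([ 0.51829529,  0.80277678, -0.24958406, -0.15693066])}
bezel [(0.9, [441, 299]), (0.69, [453, 375]), (0.62, [488, 326])]
clamp [(0.74, [328, 237])]
clamp_seat [(0.73, [285, 318]), (0.64, [315, 261])]
clamp_grip [(0.62, [319, 206])]
bezel_face [(0.83, [439, 277]), (0.68, [464, 374]), (0.64, [498, 322])]
top {'camera_matrix': array([[455.60809976,   0.        , 327.24482293],
       [  0.        , 455.60809976, 243.81179879],
       [  0.        ,   0.        ,   1.        ]]), 'eye': array([558.82972118, -31.35488781, 994.2719269 ]), 'orientation': array([-0.69655126,  0.71635363, -0.01430036,  0.03806978])}
bezel [(0.82, [211, 267]), (0.78, [176, 197]), (0.6, [158, 254])]
clamp [(0.92, [341, 278])]
clamp_seat [(0.82, [336, 249])]
clamp_grip [(0.56, [364, 308])]
bezel_face [(0.67, [212, 269]), (0.58, [143, 254]), (0.57, [166, 188])]
wrist {'camera_matrix': array([[349.91522879,   0.        , 320.39757007],
       [  0.        , 349.91522879, 243.60409645],
       [  0.        ,   0.        ,   1.        ]]), 'eye': array([112.05779585, 596.07508726, 383.66086847]), 'orientation': array([0.80232418, 0.57882929, 0.08515594, 0.11824138])}
bezel []
clamp []
clamp_seat []
clamp_grip []
bezel_face []
```

View pics/scene0.png

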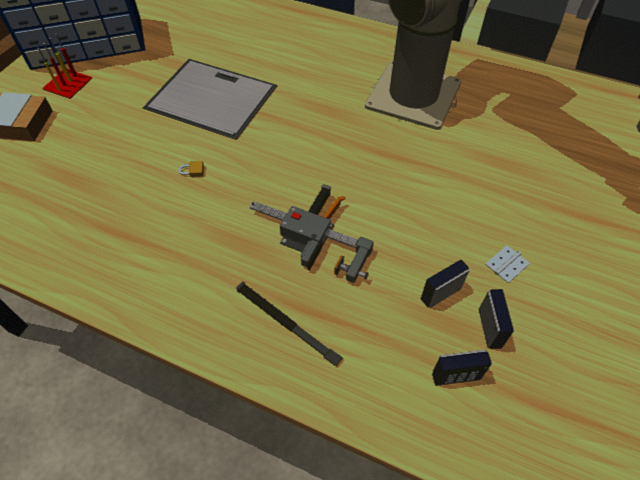

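View pics/top0.png

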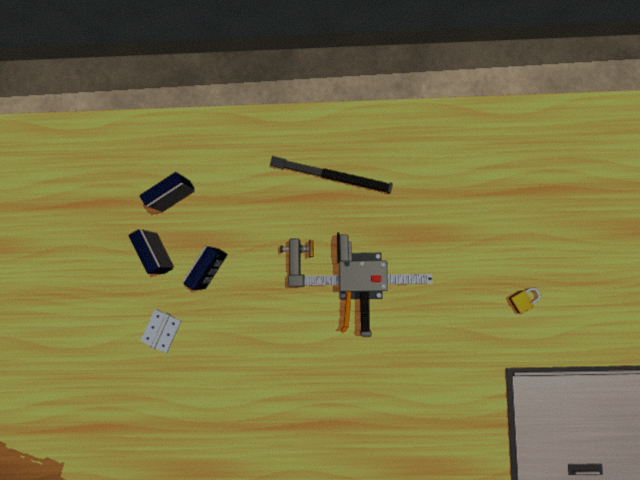

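```bash
cat > h.py <<'E'
import numpy as np, cv2
from bench import *
from scipy.spatial.transform import Rotation as R
from scipy.optimize import minimize
def cam(n):
    c=camera_model(n); return c['camera_matrix'],np.array(c['eye']),R.from_quat(c['orientation']).as_matrix()
def proj(c,P):
    K,e,M=c; q=(np.atleast_2d(P)-e)@M; return (q@K.T)[:,:2]/q[:,2:]
def ray(c,uv,z):
    K,e,M=c; d=M@np.linalg.inv(K)@np.array([uv[0],uv[1],1.]); return e+d*(z-e[2])/d[2]
def Tz(x,y,a):
    return lambda P:np.atleast_2d(P)@R.from_euler('z',a).as_matrix().T+np.array([x,y,0])
def box(x0,x1,y0,y1,z0,z1): return np.array([[a,b,c] for a in(x0,x1) for b in(y0,y1) for c in(z0,z1)],float)
BZ=box(-46,46,-15,15,0,84)
def hullmask(uv):
    m=np.zeros((480*4,640*4),np.uint8); h=cv2.convexHull(np.round(uv*4+1.5).astype(np.int32)); cv2.fillPoly(m,[h],1)
    return cv2.resize(m.astype(np.float32),(640,480),interpolation=cv2.INTER_AREA)
def fitbox(views,p0):
    # views: list of (cam,mask)
    def f(p):
        s=0
        for c,m in views:
            h=hullmask(proj(c,Tz(p[0],p[1],p[2]/57.3)(BZ)));s+=np.abs(h-m).sum()/m.sum()
        return s
    best=None
    for a in p0[2]:
        r=minimize(f,[p0[0],p0[1],a],method='Nelder-Mead',options=dict(initial_simplex=[[p0[0],p0[1],a],[p0[0]+15,p0[1],a],[p0[0],p0[1]+15,a],[p0[0],p0[1],a+15]],xatol=.05,fatol=1e-4))
        if best is None or r.fun<best.fun: best=r
    return best
E
python3 - <<'E'
from h import *
cs,ct=cam('scene'),cam('top')
print('bezel top/scene',ray(ct,(211,267),0),ray(cs,(441,299),0))
for n,c in(('scene',cs),('top',ct)):
    for t in('clamp','clamp_seat','clamp_grip'):
        pass
print('clamp',ray(ct,(341,278),0),ray(cs,(328,237),0));print('seat',ray(ct,(336,249),0),ray(cs,(315,261),0));print('grip',ray(ct,(364,308),28),ray(cs,(319,206),28))
v=[]
for n,c,uv in(('scene',cs,(445,283)),('top',ct,(205,268))):
    grab_frame(n)
    ms=masks_of(n,'bezel')
    for d in ms: print(n,d['confidence'],d['bbox'])
    d=min(ms,key=lambda d:np.hypot(d['bbox'][0]-uv[0],d['bbox'][1]-uv[1]));v.append((c,d['mask'].astype(np.float32)))
p=ray(ct,(211,267),0)
for vv in (v,v[:1],v[1:]):
    r=fitbox(vv,[p[0],p[1],[-60,-40,-20,20,45,70]]);print(r.x,r.fun)
for n in('scene','top'):
    im=grab_frame(n);u,w=((225,150) if n=='scene' else (265,220))
    cv2.imwrite(f'pics/z_{n}.png',cv2.resize(im[w:w+150,u:u+200,::-1],None,fx=4,fy=4,interpolation=cv2.INTER_CUBIC))
E
```

```text
bezel top/scene [589.46219474 258.35547972   0.        ] [ 5.97927262e+02  2.62269717e+02 -1.13686838e-13]
clamp [557.69418769 -26.81801799   0.        ] [548.76723197 -21.85752934   0.        ]
seat [621.18296049 -17.72708087   0.        ] [620.59149773 -21.95785403   0.        ]
grip [493.63451172 -73.39091562  28.        ] [494.59326809 -68.95384224  28.        ]
scene 0.94 [495.8, 318.0, 32.9, 61.3]
scene 0.81 [445.9, 284.3, 46.9, 43.6]
scene 0.67 [462.4, 368.0, 62.9, 32.2]
top 0.98 [202.6, 269.2, 43.2, 44.8]
top 0.69 [166.9, 192.2, 55.7, 34.6]
top 0.63 [151.2, 252.9, 40.9, 44.5]
[587.44617022 257.84697422 -33.18593064] 0.13943806290626526
[586.41319998 258.56932423 -32.03130406] 0.0542900525033474
[587.66139289 257.6667612  145.71307798] 0.06555706262588501
```

View pics/z_scene.png

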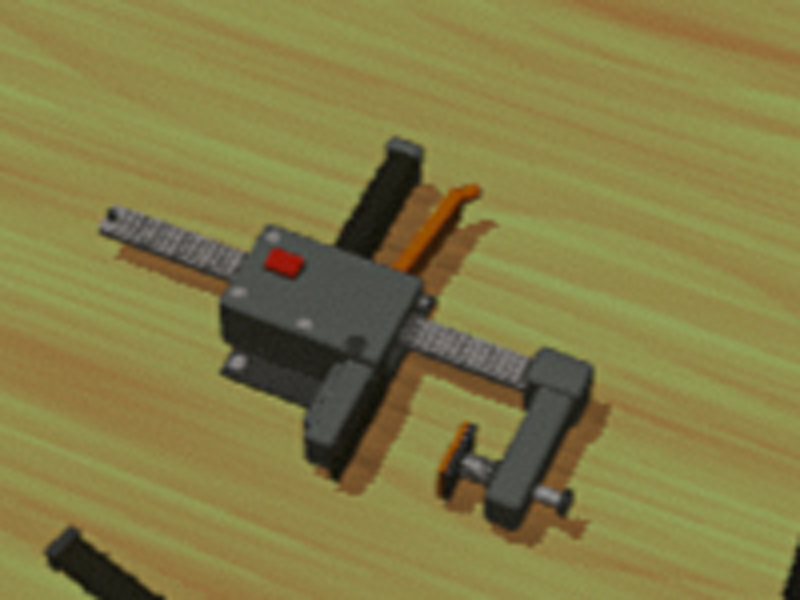

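View pics/z_top.png

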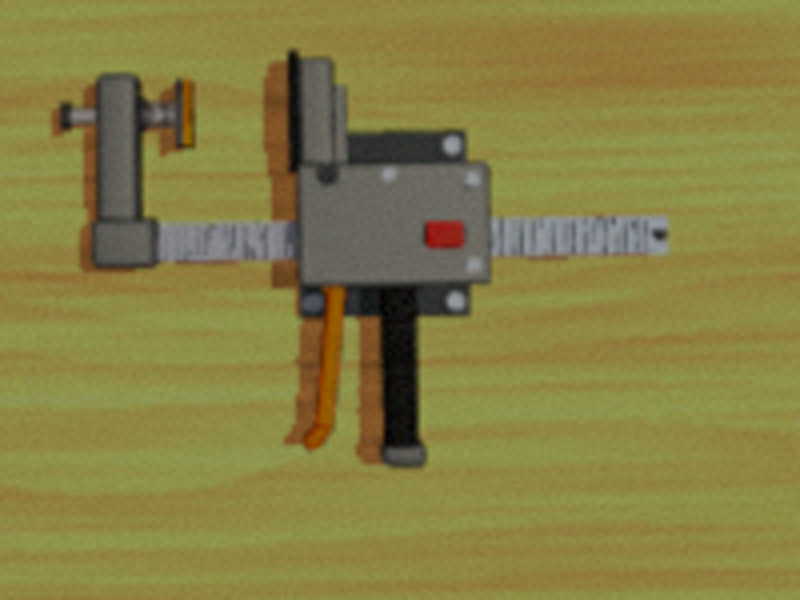

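Run:
```python
from h import *
cs,ct=cam('scene'),cam('top')
T=lambda u,v:(265+u/4-.375,220+v/4-.375)
S=lambda u,v:(225+u/4-.375,150+v/4-.375)
def w(n,c,uv,z): p=ray(c,uv,z);print(n,p[:2].round(1));return p
# top
w('rubber top far',ct,T(290,50),38);w('rubber near',ct,T(290,168),38)
w('foot far',ct,T(195,80),38);w('foot near',ct,T(195,147),38)
a=w('bar right end mid',ct,T(667,235),30);b=w('bar left mid',ct,T(157,243),30)
d=b-a;print('yaw bar',np.degrees(np.arctan2(-d[0],d[1])))
a=w('housing tl',ct,T(302,163),45);b=w('tr',ct,T(488,163),45);w('bl',ct,T(302,284),45);w('br',ct,T(490,282),45)
w('grip top',ct,T(384,440),39);w('grip r',ct,T(417,440),39)
w('tab',ct,T(445,234),51)
print('scene');w('rub.. jaw far corner',cs,S(340,470-20),38)
w('foot face bot',cs,S(440,495),10);w('foot top near',cs,S(465,425),38);w('bar end',cs,S(110,215),30);w('tab',cs,S(285,263),51)
im=grab_frame('top');cv2.imwrite('pics/zb.png',cv2.resize(im[150:300,110:310,::-1],None,fx=4,fy=4,interpolation=cv2.INTER_CUBIC))
```

```text
rubber top far [654.4 -21.6]
rubber near [592.2 -19.9]
foot far [640.   28.9]
foot near [604.6  29.8]
bar right end mid [ 551.9 -216.1]
bar left mid [554.8  51.6]
yaw bar -0.6263142503639851
housing tl [594.4 -26.3]
tr [ 591.7 -122.7]
bl [531.7 -24.5]
br [ 530.2 -121.5]
grip top [450.2 -64.5]
grip r [449.8 -81.5]
tab [555.6 -98.8]
scene
rub.. jaw far corner [649.8 -20.9]
foot face bot [637.9  33. ]
foot top near [607.6  34. ]
bar end [ 552.8 -214.3]
tab [556.9 -97.8]
```

View pics/zb.png

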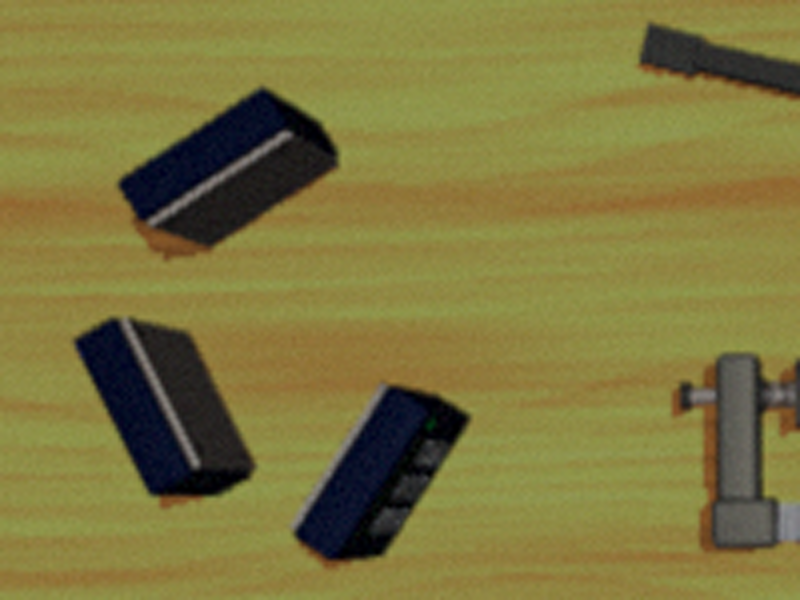

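```bash
cat >> h.py <<'E'
def plan(x,y,z,yaw,s=None):
    """target TCP world, tool y axis heading = world y axis rotated by yaw deg (mod 180), tool down"""
    s=s or read_state(); M=R.from_quat(s['orientation']).as_matrix(); p=np.array(s['tool_pos'])
    best=None
    for k in(0,180):
        t=np.radians(yaw+k); ty=np.array([-np.sin(t),np.cos(t),0]); tz=np.array([0,0,-1.]); tx=np.cross(ty,tz)
        D=np.column_stack([tx,ty,tz]); rv=R.from_matrix(M.T@D).as_rotvec(degrees=True)
        if best is None or np.linalg.norm(rv)<np.linalg.norm(best): best=rv
    print('t',round(s['t'],2),'pos',p.round(1),'q6',round(s['qpos'][5],2),'tooly',M[:,1].round(3),'grip',round(s['grip_width'],1),'F',np.round(s['ft_force'],1))
    print('SHIFT cm',(M.T@(np.array([x,y,z])-p)/10).round(2),'TURN',best.round(1))
E
python3 - <<'E'
from h import *
plan(587.3,258,150,-33.3)
E
```

```text
t 1.25 pos [189.2 569.4 218.6] q6 -0.09 tooly [ 0.315  0.949 -0.   ] grip 92.9 F [ 0.1 -0.1 -0. ]
SHIFT cm [-47.6  -17.     6.86] TURN [-0.   0.  14.9]
```

```bash
python3 -m jog '[[[0.35,-5,-1.8,0.7,0,0,1.5],[0.35,-11,-4,1.5,0,0,3],[0.35,-17,-6,2.5,0,0,5],[0.35,-23,-8.2,3.3,0,0,7],[0.35,-29,-10.4,4.2,0,0,9]]]' 25
python3 - <<'E'
from h import *
plan(587.3,258,150,-33.3)
E
```

```text
t: 1.88
tool_pos: [427.3, 382.5, 177.7]
orientation: [0.237, 0.971, 0.0, 0.0]
ft_force: [0.5, 0.2, -0.9]
grip_width: 60.7
t 1.88 pos [427.3 382.5 177.7] q6 -0.45 tooly [0.461 0.887 0.001] grip 60.7 F [ 0.5  0.2 -0.9]
SHIFT cm [-19.93  -3.68   2.77] TURN [0.  0.  5.9]
```

```bash
python3 -m jog '[[[0.35,-5,-0.9,0.7,0,0,1.5],[0.35,-11,-2,1.5,0,0,3],[0.35,-16.5,-3,2.3,0,0,5],[0.35,-19.9,-3.7,2.8,0,0,5.9],[0.35,-19.9,-3.7,2.8,0,0,5.9]]]'
python3 - <<'E'
from h import *
plan(587.3,258,52,-33.3)
s=read_state();c=cam('wrist');im=grab_frame('wrist');uv=proj(c,Tz(587.3,258,np.radians(-33.3))(BZ))
o=im[:,:,::-1].copy()
for q in uv: cv2.circle(o,tuple(int(v) for v in q.round()),3,(0,0,255),1)
cv2.imwrite('pics/w1.png',o)
ms=masks_of('wrist','bezel')
for d in ms: print(d['confidence'],d['bbox'])
E
```

```text
t: 2.5
tool_pos: [586.9, 257.1, 148.7]
orientation: [0.288, 0.958, -0.0, -0.0]
ft_force: [-0.2, 0.4, 1.2]
grip_width: 60.3
t 2.5 pos [586.9 257.1 148.7] q6 -0.65 tooly [ 0.552  0.834 -0.001] grip 60.3 F [-0.2  0.4  1.2]
SHIFT cm [0.01 0.1  9.67] TURN [-0.1 -0.  -0.2]
0.87 [321.0, 248.3, 43.0, 134.8]
0.74 [513.1, 305.5, 118.6, 58.8]
0.65 [481.4, 206.2, 153.7, 107.2]
```

View pics/w1.png

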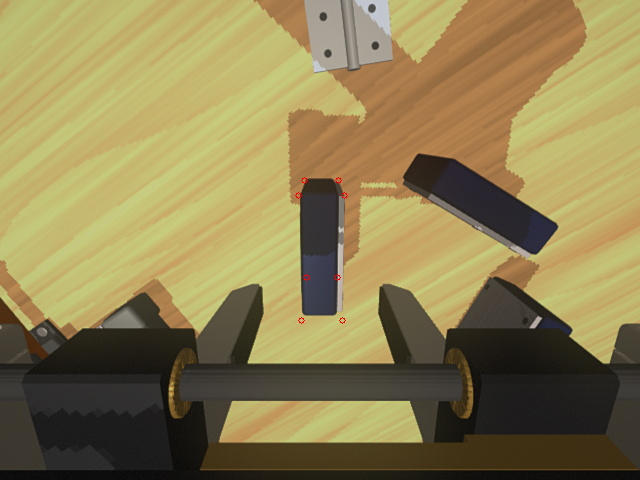

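```bash
python3 -m jog '[[[0.35,0,0.1,4,0,0,0],[0.35,0,0.1,8,0,0,0],[0.35,0,0.1,9.6,0,0,0],[0.35,0,0.1,9.6,0,0,0],[0.8,0,0.1,9.6,0,0,0]]]' 25 && python3 -m jog '[[[0.8,0,0,0,0,0,0],[0.8,0,0,0,0,0,0],[0.8,0,0,0,0,0,0],[0.8,0,0,0,0,0,0]]]' 25
```

```text
t: 3.22
tool_pos: [587.2, 261.1, 55.9]
orientation: [0.286, 0.958, 0.001, 0.001]
ft_force: [0.3, 0.7, 0.3]
grip_width: 54.4
t: 3.72
tool_pos: [586.6, 260.4, 54.5]
orientation: [0.286, 0.958, 0.0, 0.0]
ft_force: [-0.1, -1.5, 5.3]
grip_width: 29.9
```

```bash
python3 -m jog '[[[0.8,0,0,-3,0,0,0],[0.8,0,0,-8,0,0,0],[0.8,0,0,-11,0,0,0],[0.8,0,0,-11,0,0,0]]]'
python3 - <<'E'
from h import *
plan(622,-1.5,165,-1.2)
c=cam('wrist');im=grab_frame('wrist');cv2.imwrite('pics/w2.png',im[:,:,::-1])
E
```

```text
t: 4.22
tool_pos: [587.8, 260.9, 166.5]
orientation: [0.286, 0.958, 0.002, 0.002]
ft_force: [0.7, 0.3, -1.4]
grip_width: 30.1
t 4.22 pos [587.8 260.9 166.5] q6 -0.65 tooly [0.549 0.836 0.004] grip 30.1 F [ 0.7  0.3 -1.4]
SHIFT cm [-17.25 -20.06   0.12] TURN [  0.2   0.2 -32.1]
```

View pics/w2.png

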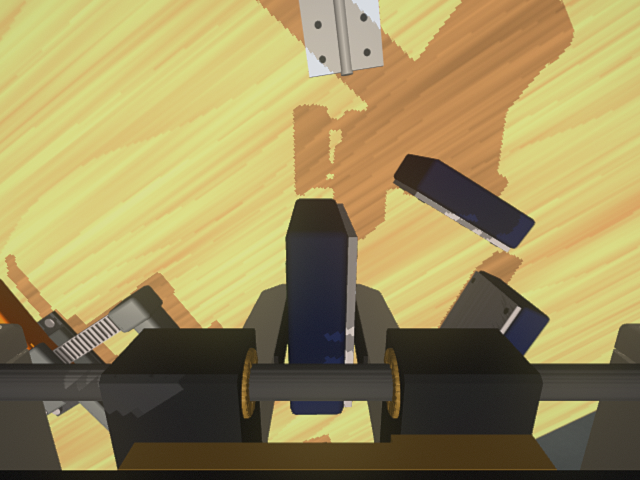

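Run:
```python
from h import *
c=cam('wrist');s=read_state();M=R.from_quat(s['orientation']).as_matrix();p=s['tool_pos']
for uv,z in(((290,236),196),((348,238),196),((320,413),196),((288,412),196),((299,199),112),((336,200),112)):
    print(uv,(M.T@(ray(c,uv,z)-p)).round(1))
```

```text
(290, 236) [ 45.  -11.3 -32.2]
(348, 238) [ 44.1  11.5 -32.2]
(320, 413) [-40.3   0.5 -32.2]
(288, 412) [-39.7 -14.4 -32.2]
(299, 199) [ 45.6 -12.7  51.8]
(336, 200) [44.9 10.3 51.8]
```

```bash
python3 -m jog '[[[0.8,-3,-3.5,0,0,0,-5],[0.8,-7,-8,0,0,0,-12],[0.8,-11,-13,0,0,0,-20],[0.8,-15,-17.5,0,0,0,-28],[0.8,-17.4,-20,0,0.2,0.2,-32.1]]]' && python3 -m jog '[[[0.8,0,0,0,0,0,0],[0.8,0,0,0,0,0,0]]]'
python3 - <<'E'
from h import *
plan(623.5,-1.5,56,-1.2)
c=cam('wrist');im=grab_frame('wrist');cv2.imwrite('pics/w3.png',im[:,:,::-1])
E
```

```text
t: 4.9
tool_pos: [620.1, -5.5, 160.1]
orientation: [0.01, 1.0, -0.001, -0.005]
ft_force: [1.1, 0.9, -1.7]
grip_width: 30.0
t: 5.15
tool_pos: [620.5, -1.9, 161.2]
orientation: [0.011, 1.0, -0.001, -0.004]
ft_force: [0.5, 0.3, -2.6]
grip_width: 29.8
t 5.15 pos [620.5  -1.9 161.2] q6 -1.63 tooly [ 0.022  1.    -0.002] grip 29.8 F [ 0.5  0.3 -2.6]
SHIFT cm [-0.38  0.07 10.51] TURN [-0.1 -0.5 -0. ]
```

View pics/w3.png

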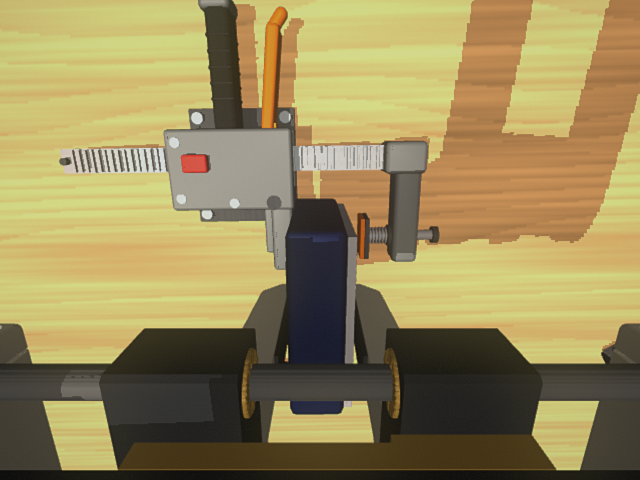

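Run:
```python
from h import *
c=cam('wrist')
for n,uv,z in(('bar L',(62,161),30),('bar R',(385,157),30),('foot far(x low)',(358,213),38),('foot high x',(359,258),38),('jaw tip low',(275,268),38),('hous tl',(164,130),45),('hous tr',(293,131),45),('hous br',(293,209),45),('grip L',(205,60),39),('grip R',(238,60),39),('tab c',(195,163),51)):
    print(n,ray(c,uv,z)[:2].round(1))
im=grab_frame('wrist');cv2.imwrite('pics/w3z.png',cv2.resize(im[110:290,230:450,::-1],None,fx=3.6,fy=3.2,interpolation=cv2.INTER_CUBIC))
for t in('clamp_seat','clamp','clamp_grip','foot'):
    print(t,[(round(d['confidence'],2),d['uv'],ray(c,d['uv'],28 if t=='clamp_grip' else 0)[:2].round(1)) for d in landmark_of('wrist',t)][:2])
```

```text
bar L [ 552.2 -213.3]
bar R [554.5  54.3]
foot far(x low) [599.4  31.6]
foot high x [639.3  32.9]
jaw tip low [647.1 -40.9]
hous tl [ 530.2 -118.7]
hous tr [533.  -19.6]
hous br [593.6 -22.2]
grip L [481.1 -83.4]
grip R [481.6 -58.9]
tab c [555.  -95.8]
clamp_seat []
clamp [(0.65, [300.5, 154.5], array([552.1, -17.1]))]
clamp_grip [(0.56, [232.0, 79.8], array([493.3, -67.1]))]
foot []
```

View pics/w3z.png

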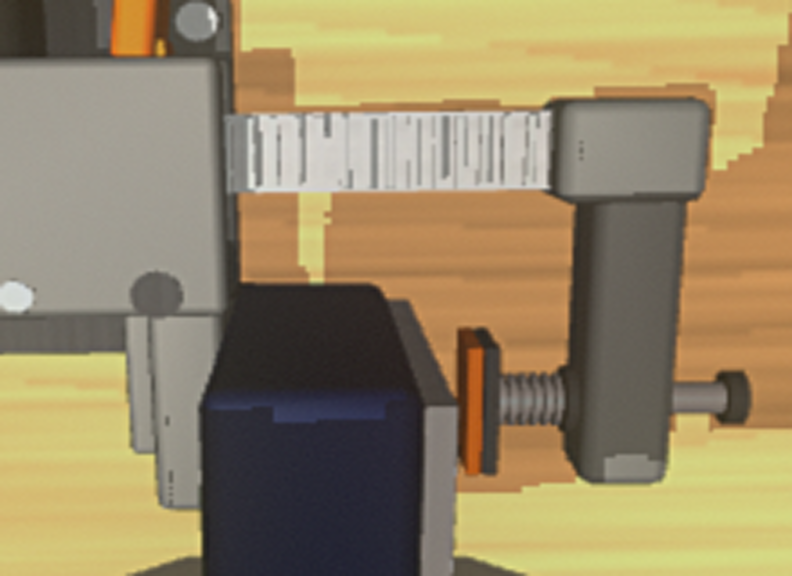

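```bash
python3 -m jog '[[[0.8,-0.2,0.2,2,-0.1,-0.5,0],[0.8,-0.2,0.25,5,-0.1,-0.5,0],[0.8,-0.2,0.25,7,-0.1,-0.5,0],[0.8,-0.2,0.25,7.5,-0.1,-0.5,0],[0.8,-0.2,0.25,7.5,-0.1,-0.5,0]]]'
python3 - <<'E'
from h import *
plan(622.7,0,55.5,-1.2)
for n,b in(('scene',(225,170,200,150)),('top',(265,200,200,150))):
    im=grab_frame(n);u,v,w,h=b
    cv2.imwrite(f'pics/l_{n}.png',cv2.resize(im[v:v+h,u:u+w,::-1],None,fx=4,fy=4,interpolation=cv2.INTER_CUBIC))
E
```

```text
t: 6.08
tool_pos: [623.7, -0.1, 88.9]
orientation: [0.01, 1.0, -0.0, 0.002]
ft_force: [0.2, 0.0, -1.4]
grip_width: 29.9
t 6.08 pos [ 6.237e+02 -1.000e-01  8.890e+01] q6 -1.63 tooly [ 0.021  1.    -0.001] grip 29.9 F [ 0.2  0.  -1.4]
SHIFT cm [0.12 0.01 3.34] TURN [-0.   0.3  0. ]
```

View pics/l_scene.png

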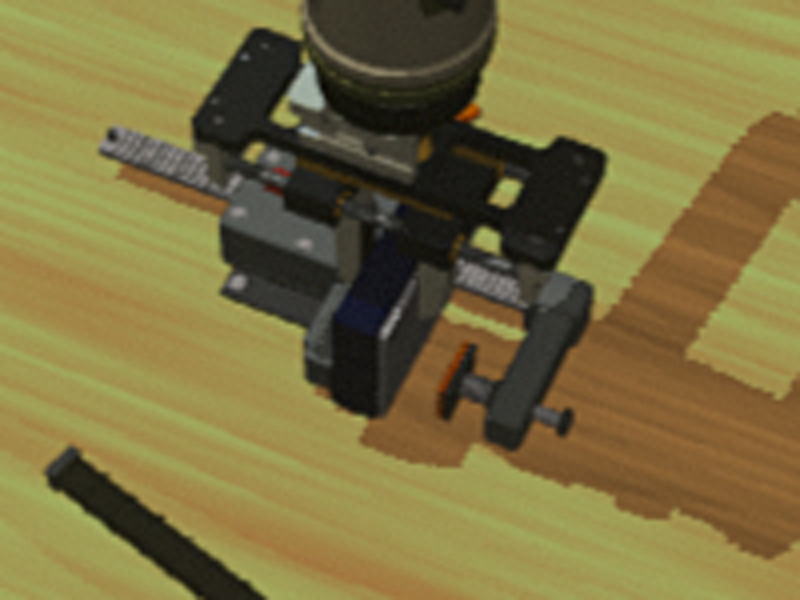

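View pics/l_top.png

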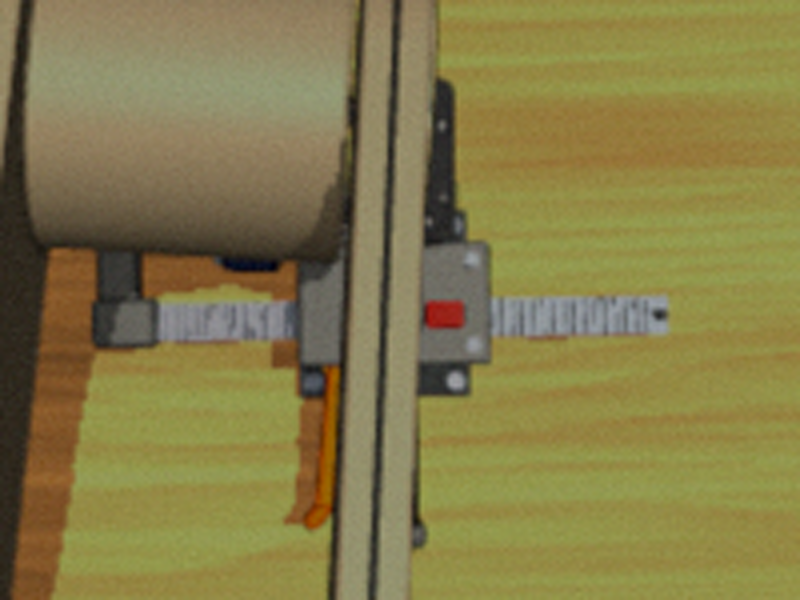

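```bash
python3 -m jog '[[[0.8,0.05,0,1.2,0,0,0],[0.8,0.1,0,2.2,0,0.2,0],[0.8,0.1,0,2.9,0,0.2,0],[0.8,0.1,0,3.2,0,0.2,0],[0.8,0.1,0,3.2,0,0.2,0]]]'
python3 - <<'E'
from h import *
plan(622.7,0,55.5,-1.2)
cs=cam('scene')
for n,b in(('scene',(265,200,100,75)),('wrist',(200,100,240,180))):
    im=grab_frame(n);u,v,w,h=b;f=800//w
    cv2.imwrite(f'pics/m_{n}.png',cv2.resize(im[v:v+h,u:u+w,::-1],None,fx=f,fy=f,interpolation=cv2.INTER_CUBIC))
E
```

```text
t: 6.8
tool_pos: [622.5, -0.1, 56.3]
orientation: [0.01, 1.0, -0.0, 0.0]
ft_force: [0.2, 0.0, -2.0]
grip_width: 30.2
t 6.8 pos [ 6.225e+02 -1.000e-01  5.630e+01] q6 -1.63 tooly [ 0.021  1.    -0.001] grip 30.2 F [ 0.2  0.  -2. ]
SHIFT cm [-0.02  0.01  0.08] TURN [-0.  0.  0.]
```

View pics/m_scene.png

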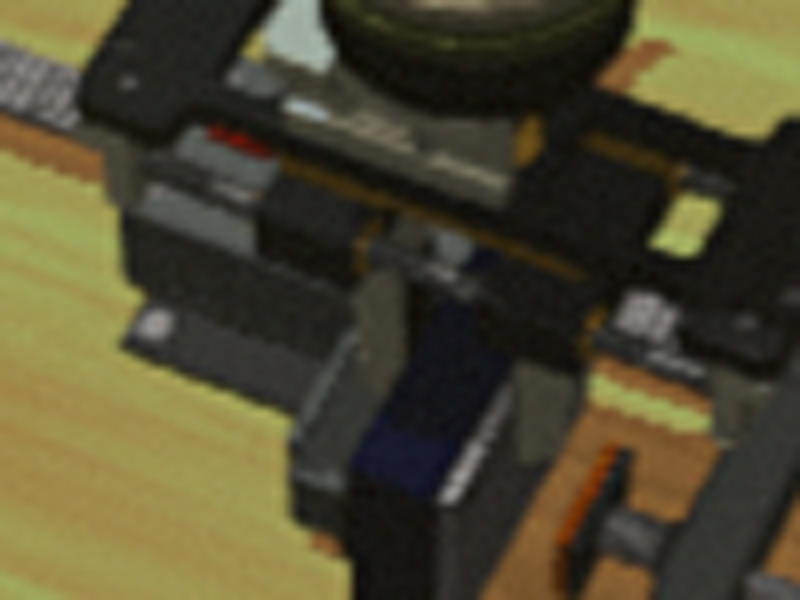

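View pics/m_wrist.png

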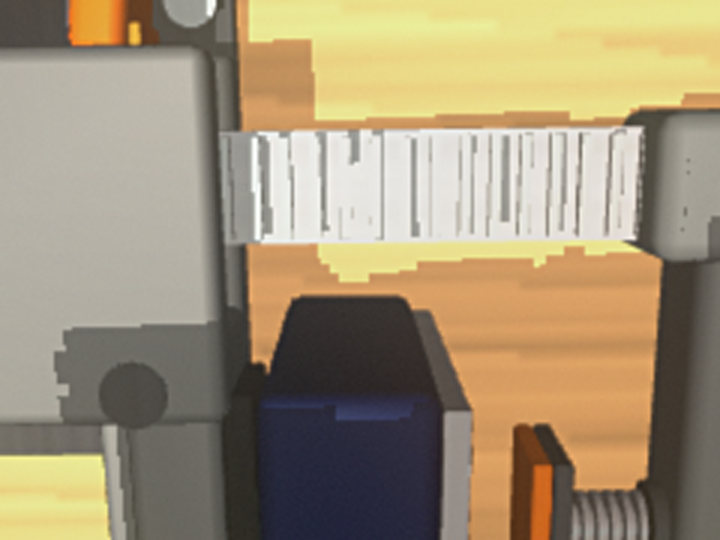

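Run:
```python
from h import *
c=cam('wrist');print(c[1].round(1))
for n,uv,z in(('rubber near top R',(289,222),38),('bezel bot L',(299,199.5),0),('bezel bot R',(335,199.5),0),('plate bot R',(343,204),0),('bezel top L',(286.5,235),84),('bezel top R',(357,236),84),('foot low-x top',(372,242),38),('foot hi-x',(384,275),38)):
    print(n,ray(c,uv,z)[:2].round(1))
print(proj(c,[[590,-18,38],[590,-15,38]]))
```

```text
[541.5   2.8 221.8]
rubber near top R [584.6 -15.1]
bezel bot L [578.9 -11.7]
bezel bot R [579.4  11.2]
plate bot R [582.4  16.3]
bezel top L [579.2 -11.9]
bezel top R [580.3  16.9]
foot low-x top [596.8  29.9]
foot hi-x [616.4  37.1]
[[284.10991718 231.77144442]
 [289.62657091 231.66193629]]
```

Run:
```python
from h import *
c=cam('wrist')
for n,uv,z in(('foot low-x top',(383.5,254),38),('foot low-x bot',(371.5,242.5),10),('jaw block corner',(408,137),41),('bar upper edge',(330,143),30),('bar lower edge',(330,181),30)):
    print(n,ray(c,uv,z)[:2].round(1))
im=grab_frame('wrist');cv2.imwrite('pics/m2.png',cv2.resize(im[200:300,270:430,::-1],None,fx=5,fy=5,interpolation=cv2.INTER_CUBIC))
```

```text
foot low-x top [603.9  36.4]
foot low-x bot [605.5  33.7]
jaw block corner [542.1  46. ]
bar upper edge [544.3   7.7]
bar lower edge [564.1   7.5]
```

View pics/m2.png

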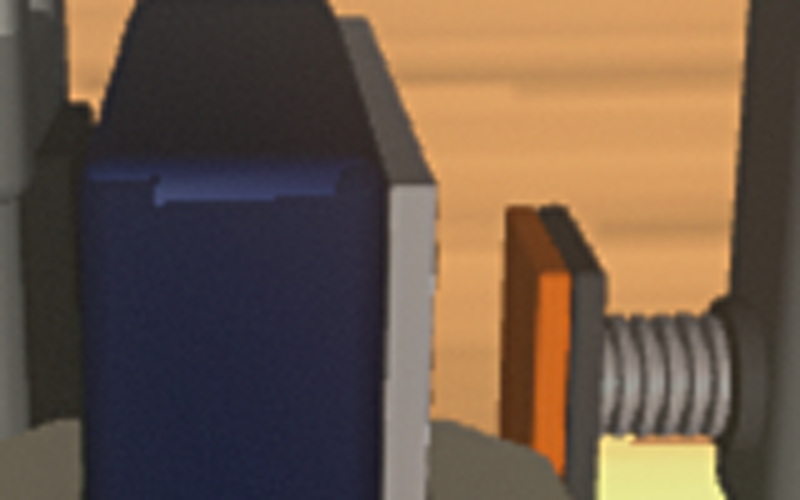

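```bash
python3 -m jog '[[[0.8,0,-0.1,0.1,0,0,0],[0.8,0,-0.1,0.15,0,0,0],[0.8,0,-0.1,0.15,0,0,0]]]' && python3 -m jog '[[[0.45,0,0,0,0,0,0],[0.45,0,0,0,0,0,0],[0.45,0,0,0,0,0,0]]]' && python3 -m jog '[[[0.45,0,0,-2,0,0,0],[0.45,0,0,-5,0,0,0],[0.45,0,0,-10,0,0,0],[0.45,0,0,-12,0,0,0],[0.45,0,0,-12,0,0,0]]]'
python3 - <<'E'
from h import *
plan(494,-67,130,-1.2)
im=grab_frame('wrist');cv2.imwrite('pics/w5.png',im[:,:,::-1])
E
```

```text
t: 7.32
tool_pos: [622.7, -1.1, 55.1]
orientation: [0.01, 1.0, -0.0, 0.0]
ft_force: [-0.1, 0.4, -1.9]
grip_width: 30.1
t: 7.7
tool_pos: [622.9, -1.1, 55.4]
orientation: [0.01, 1.0, -0.0, 0.001]
ft_force: [0.2, 0.1, 0.3]
grip_width: 50.1
t: 8.32
tool_pos: [624.1, -1.2, 178.0]
orientation: [0.01, 1.0, -0.0, 0.003]
ft_force: [0.6, 0.3, -1.0]
grip_width: 51.0
t 8.32 pos [624.1  -1.2 178. ] q6 -1.63 tooly [ 0.021  1.    -0.001] grip 51.0 F [ 0.6  0.3 -1. ]
SHIFT cm [12.9  -6.85  4.73] TURN [-0.1  0.3  0. ]
```

View pics/w5.png

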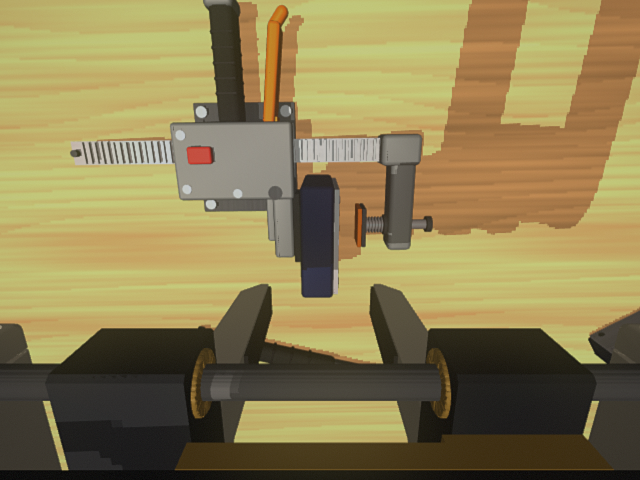

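Run:
```python
from h import *
c=cam('wrist');grab_frame('wrist')
m=masks_of('wrist','bezel');d=m[0];print(d['confidence'],d['bbox'])
r=fitbox([(c,d['mask'].astype(np.float32))],[622,-1,[0,-3]]);print(r.x,r.fun)
im=grab_frame('wrist');o=cv2.resize(im[160:310,260:460,::-1],None,fx=4,fy=4,interpolation=cv2.INTER_CUBIC)
uv=proj(c,Tz(*r.x[:2],np.radians(r.x[2]))(BZ))
for q in uv: cv2.circle(o,tuple(int(v) for v in ((q-[260,160])*4+1.5).round()),4,(0,0,255),1)
cv2.imwrite('pics/w5z.png',o)
m=masks_of('wrist','foot');print([(d['confidence'],d['bbox']) for d in m])
```

```text
0.59 [318.3, 240.6, 41.4, 121.9]
[623.00796184  -0.9502274   -1.23637463] 0.06605952978134155
[(0.67, [360.1, 229.7, 10.2, 38.5])]
```

View pics/w5z.png

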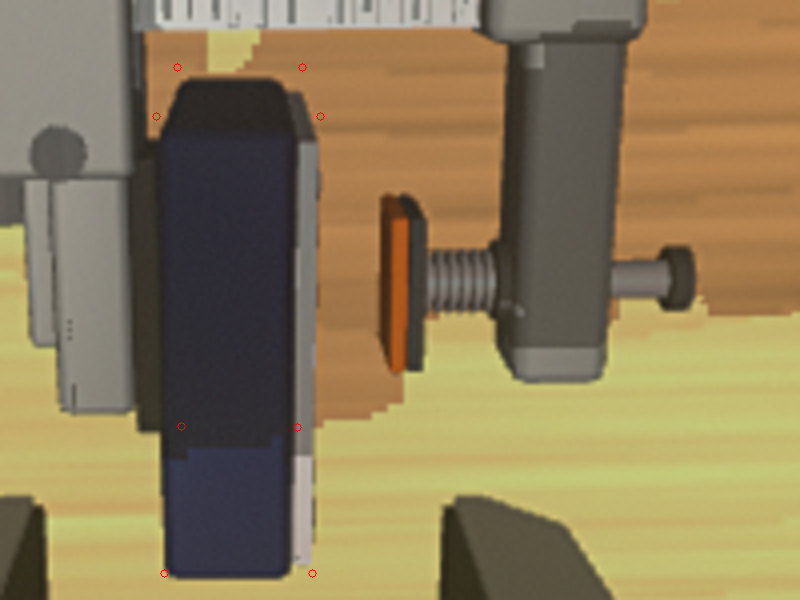

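Run:
```python
from h import *
c=cam('wrist')
f=lambda u,v:(260+(u-1.5)/4,160+(v-1.5)/4)
for n,uv,z in(('foot lo',f(392,220),38),('foot hi',f(393,373),38),('bez far top',f(230,137),84),('bez near top',f(228,578),84),('bez far bot',f(240,80),0),('rubber hi end',f(160,432),38),('rubber lo bot',f(160,140),10),('plate far top',f(307,140),84),('plate near',f(303,566),84),('plate top far R',f(318,140),84),('keyface top',f(162,140),84),('bar up',f(300,27),30)):
    print(n,ray(c,uv,z)[:2].round(1))
```

```text
foot lo [604.2  33.1]
foot hi [639.3  33.6]
bez far top [578.4  -1.3]
bez near top [666.5  -3.7]
bez far bot [5.774e+02 4.000e-01]
rubber hi end [652.4 -19.4]
rubber lo bot [589.8 -18.7]
plate far top [579.3  12.7]
plate near [664.2  11.3]
plate top far R [579.3  14.7]
keyface top [578.7 -13.6]
bar up [563.1  13.7]
```

```bash
python3 -m jog '[[[0.1,3.5,-2,0,0,0,0],[0.1,8,-4.5,2,0,0.2,0],[0.1,12,-6.4,3.5,0,0.2,0],[0.1,12.9,-6.85,4.7,0,0.2,0],[0.1,12.9,-6.85,4.7,0,0.2,0]]]' 20
python3 - <<'E'
from h import *
plan(493.5,-67,9,-1.2)
c=cam('wrist');im=grab_frame('wrist');cv2.imwrite('pics/w6.png',im[:,:,::-1])
for t in('clamp_grip',): print(t,[(round(d['confidence'],2),d['uv'],ray(c,d['uv'],28)[:2].round(1)) for d in landmark_of('wrist',t)][:2])
E
```

```text
t: 9.2
tool_pos: [491.3, -66.8, 126.6]
orientation: [0.011, 1.0, 0.0, -0.002]
ft_force: [-0.8, -0.5, 0.2]
grip_width: 83.3
t 9.2 pos [491.3 -66.8 126.6] q6 -1.79 tooly [0.021 1.    0.   ] grip 83.3 F [-0.8 -0.5  0.2]
SHIFT cm [-0.28 -0.02 11.76] TURN [ 0.  -0.3 -0. ]
clamp_grip [(0.6, [312.8, 248.8], array([493.1, -71.6]))]
```

View pics/w6.png

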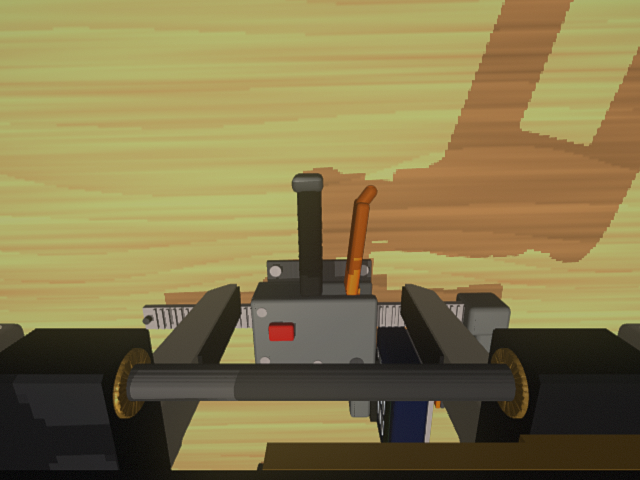

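Run:
```python
from h import *
c=cam('wrist')
for uv,z in(((298,215),39),((321,215),39),((301,280),39),((322,280),39),((299,250),24),((370,215),37),((361,250),37)): print(uv,ray(c,uv,z)[:2].round(1))
```

```text
(298, 215) [466.1 -81.5]
(321, 215) [466.4 -64.5]
(301, 280) [518.  -81.2]
(322, 280) [518.3 -64.7]
(299, 250) [498.1 -82.9]
(370, 215) [467.6 -27.9]
(361, 250) [494.9 -34.3]
```

```bash
python3 -m jog '[[[0.1,-0.25,0,4,0,-0.3,0],[0.1,-0.25,0,8,0,-0.3,0],[0.1,-0.25,0,11,0,-0.3,0],[0.1,-0.25,0,11.5,0,-0.3,0],[0.1,-0.25,0,11.5,0,-0.3,0]]]' 20
python3 - <<'E'
from h import *
plan(493.5,-66.5,11,-1.2)
im=grab_frame('wrist');cv2.imwrite('pics/w7.png',im[:,:,::-1])
E
```

```text
t: 9.93
tool_pos: [495.6, -66.9, 14.0]
orientation: [0.01, 1.0, -0.0, 0.002]
ft_force: [-0.3, 0.1, -0.0]
grip_width: 83.5
t 9.93 pos [495.6 -66.9  14. ] q6 -1.79 tooly [ 0.02   1.    -0.001] grip 83.5 F [-0.3  0.1 -0. ]
SHIFT cm [0.22 0.03 0.3 ] TURN [-0.   0.2  0.1]
```

View pics/w7.png

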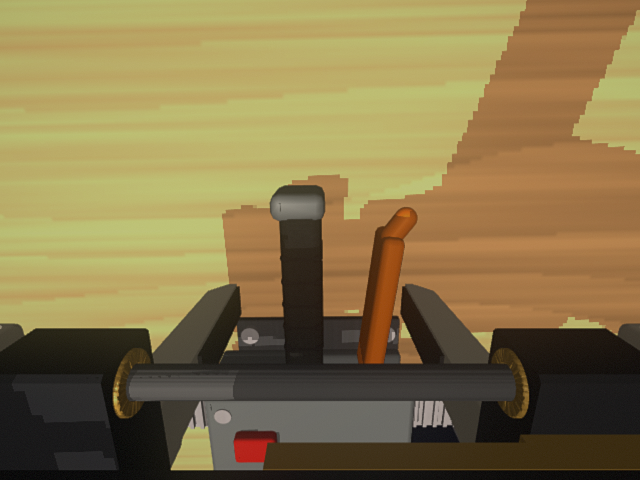

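```bash
python3 -m jog '[[[0.75,0.15,0,0.2,0,0,0],[0.75,0.15,0,0.2,0,0,0],[0.75,0.15,0,0.2,0,0,0],[0.75,0.15,0,0.2,0,0,0],[0.75,0.15,0,0.2,0,0,0]]]' 20
python3 - <<'E'
from h import *
plan(493.5,-66.5,11,-1.2)
for n,b in(('scene',(265,200,100,75)),('top',(265,220,200,150))):
    im=grab_frame(n);u,v,w,h=b;f=800//w
    cv2.imwrite(f'pics/p1_{n}.png',cv2.resize(im[v:v+h,u:u+w,::-1],None,fx=f,fy=f,interpolation=cv2.INTER_CUBIC))
E
```

```text
t: 10.6
tool_pos: [493.8, -66.5, 11.6]
orientation: [0.01, 1.0, 0.0, 0.002]
ft_force: [3.7, 6.8, 2.7]
grip_width: 38.2
t 10.6 pos [493.8 -66.5  11.6] q6 -1.79 tooly [0.021 1.    0.   ] grip 38.2 F [3.7 6.8 2.7]
SHIFT cm [ 0.03 -0.    0.06] TURN [0.  0.3 0. ]
```

View pics/p1_scene.png

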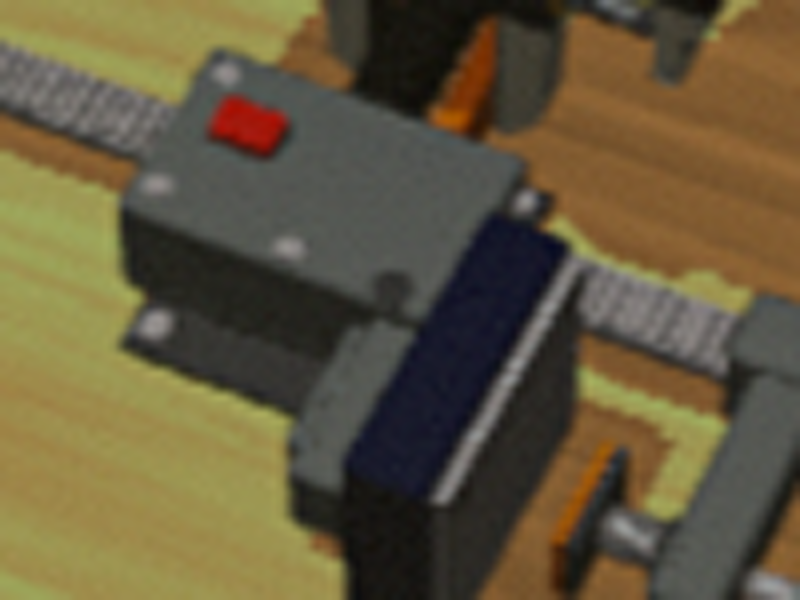

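View pics/p1_top.png

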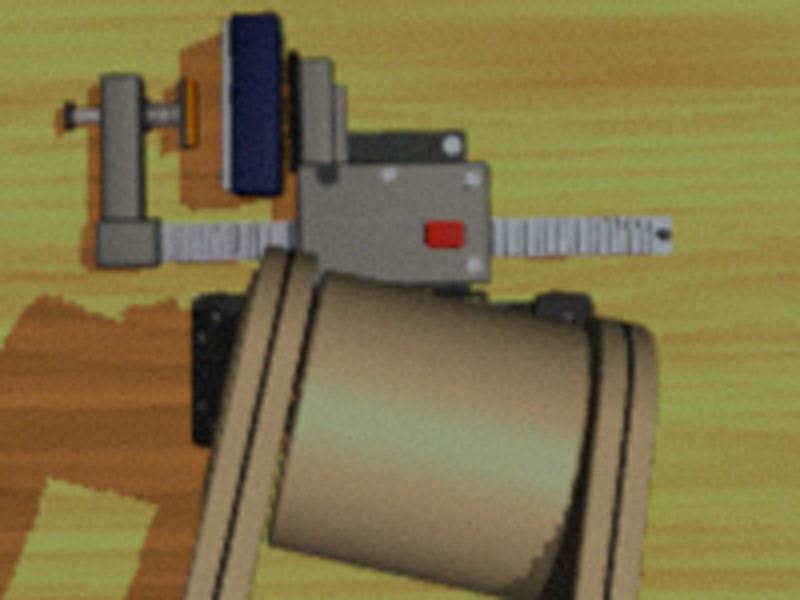

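```bash
python3 -m jog '[[[0.75,0,0,0,0,0,0],[0.75,0,0,0,0,0,0],[0.75,0,0,0,0,0,0]]]' 20
```

```text
t: 11.08
tool_pos: [493.9, -69.1, 11.6]
orientation: [0.01, 1.0, -0.002, 0.002]
ft_force: [3.3, -8.4, -1.4]
grip_width: 29.4
```

```bash
python3 -m jog '[[[0.12,0,-0.1,0,0,0,0],[0.12,0,-0.1,0,0,0,0],[0.12,0,-0.1,0,0,0,0],[0.12,0,-0.1,0,0,0,0],[0.12,0,-0.1,0,0,0,0]]]' 20 && python3 -m jog '[[[0.75,0,0,0,0,0,0],[0.75,0,0,0,0,0,0],[0.75,0,0,0,0,0,0],[0.75,0,0,0,0,0,0],[0.75,0,0,0,0,0,0]]]' 20 && python3 -m jog '[[[0.75,0,0,0,0,0,0],[0.75,0,0,0,0,0,0],[0.75,0,0,0,0,0,0]]]' 20
cat > m.py <<'E'
import sys
from h import *
k=sys.argv[1]
plan(493.5,-67.5,11,-1.2)
im=grab_frame('top')
cv2.imwrite(f'pics/{k}_top.png',cv2.resize(im[215:300,265:445,::-1],None,fx=4.4,fy=4.4,interpolation=cv2.INTER_CUBIC))
im=grab_frame('scene')
cv2.imwrite(f'pics/{k}_scene.png',cv2.resize(im[210:290,285:385,::-1],None,fx=6,fy=6,interpolation=cv2.INTER_CUBIC))
E
python3 m.py p2
```

```text
t: 11.7
tool_pos: [492.7, -68.1, 10.8]
orientation: [0.01, 1.0, -0.001, 0.001]
ft_force: [0.3, -0.5, -0.3]
grip_width: 75.1
t: 12.32
tool_pos: [493.5, -67.2, 11.0]
orientation: [0.01, 1.0, 0.0, 0.002]
ft_force: [3.2, 6.2, -3.3]
grip_width: 34.5
t: 12.7
tool_pos: [493.4, -69.2, 11.0]
orientation: [0.01, 1.0, -0.001, 0.002]
ft_force: [2.8, -2.6, -5.5]
grip_width: 28.9
t 12.7 pos [493.4 -69.2  11. ] q6 -1.79 tooly [ 0.021  1.    -0.003] grip 28.9 F [ 2.8 -2.6 -5.5]
SHIFT cm [-0.    0.17 -0.  ] TURN [-0.1  0.2  0. ]
```

View pics/p2_top.png

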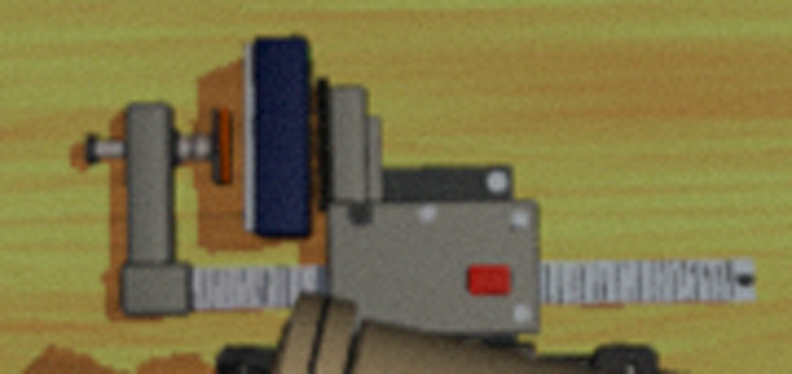

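```bash
for i in 1; do :; done; python3 -m jog '[[[0.1,0,0,0,0,0,0],[0.1,0,0,0,0,0,0],[0.1,0,0,0,0,0,0],[0.1,0,0,0,0,0,0],[0.1,0,0,0,0,0,0]]]' 20 && python3 -m jog '[[[0.1,0,0,0,0,0,0],[0.75,0,0,0,0,0,0],[0.75,0,0,0,0,0,0],[0.75,0,0,0,0,0,0],[0.75,0,0,0,0,0,0]]]' 20 && python3 -m jog '[[[0.75,0,0,0,0,0,0],[0.75,0,0,0,0,0,0],[0.75,0,0,0,0,0,0],[0.75,0,0,0,0,0,0]]]' 20; python3 m.py p3
```

```text
t: 13.42
tool_pos: [493.1, -68.2, 11.1]
orientation: [0.01, 1.0, -0.001, 0.002]
ft_force: [0.4, -0.1, -0.3]
grip_width: 74.9
t: 14.05
tool_pos: [493.2, -67.3, 11.1]
orientation: [0.01, 1.0, 0.0, 0.002]
ft_force: [1.4, 7.6, 0.7]
grip_width: 48.3
t: 14.55
tool_pos: [493.7, -69.2, 11.2]
orientation: [0.01, 1.0, -0.001, 0.002]
ft_force: [4.0, -2.9, -4.9]
grip_width: 29.6
t 14.55 pos [493.7 -69.2  11.2] q6 -1.79 tooly [ 0.021  1.    -0.003] grip 29.6 F [ 4.  -2.9 -4.9]
SHIFT cm [0.03 0.17 0.02] TURN [-0.1  0.3  0. ]
```

View pics/p3_scene.png

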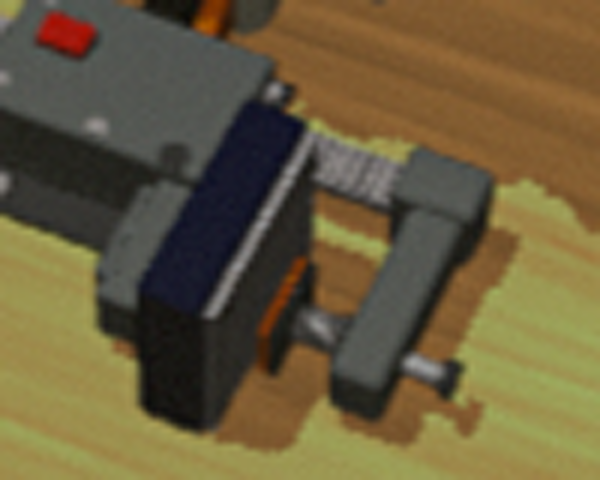

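View pics/p3_top.png

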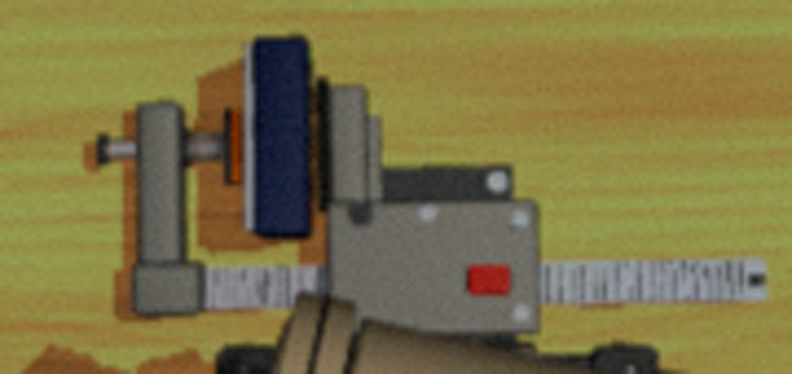

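```bash
python3 -m jog '[[[0.1,0,0,0,0,0,0],[0.1,0,0,0,0,0,0],[0.1,0,0,0,0,0,0],[0.1,0,0,0,0,0,0],[0.1,0,0,0,0,0,0]]]' 20 && python3 -m jog '[[[0.1,0,0,0,0,0,0],[0.75,0,0,0,0,0,0],[0.75,0,0,0,0,0,0],[0.75,0,0,0,0,0,0],[0.75,0,0,0,0,0,0]]]' 20 && python3 -m jog '[[[0.75,0,0,0,0,0,0],[0.75,0,0,0,0,0,0],[0.75,0,0,0,0,0,0],[0.75,0,0,0,0,0,0]]]' 20; python3 m.py p4
```

```text
t: 15.28
tool_pos: [492.9, -68.2, 11.0]
orientation: [0.01, 1.0, -0.001, 0.001]
ft_force: [-0.4, -0.1, -0.6]
grip_width: 75.1
t: 15.9
tool_pos: [493.0, -67.3, 11.0]
orientation: [0.01, 1.0, 0.0, 0.001]
ft_force: [1.0, 7.8, -0.8]
grip_width: 48.2
t: 16.4
tool_pos: [493.6, -69.2, 11.1]
orientation: [0.01, 1.0, -0.001, 0.002]
ft_force: [3.7, -4.8, -5.3]
grip_width: 29.8
t 16.4 pos [493.6 -69.2  11.1] q6 -1.79 tooly [ 0.02   1.    -0.003] grip 29.8 F [ 3.7 -4.8 -5.3]
SHIFT cm [0.01 0.17 0.01] TURN [-0.2  0.2  0. ]
```

View pics/p4_scene.png

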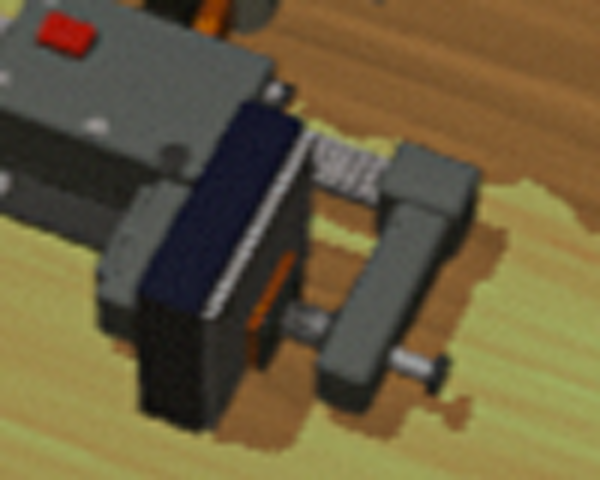

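View pics/p4_top.png

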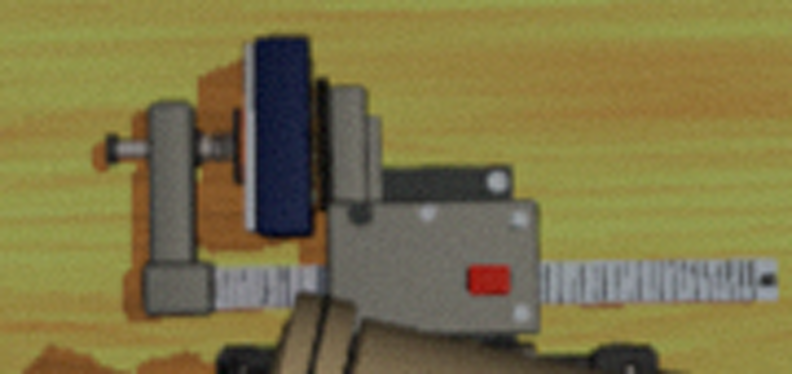

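```bash
python3 -m jog '[[[0.1,0,0,0,0,0,0],[0.1,0,0,0,0,0,0],[0.1,0,0,0,0,0,0],[0.1,0,0,0,0,0,0],[0.1,0,0,0,0,0,0]]]' 20 && python3 -m jog '[[[0.1,0,0,0,0,0,0],[0.75,0,0,0,0,0,0],[0.75,0,0,0,0,0,0],[0.75,0,0,0,0,0,0],[0.75,0,0,0,0,0,0]]]' 22 && python3 -m jog '[[[0.75,0,0,0,0,0,0],[0.75,0,0,0,0,0,0],[0.75,0,0,0,0,0,0],[0.75,0,0,0,0,0,0]]]' 22; python3 m.py p5
```

```text
t: 17.12
tool_pos: [493.0, -68.3, 11.1]
orientation: [0.01, 1.0, -0.001, 0.001]
ft_force: [0.3, 0.1, -0.0]
grip_width: 75.0
t: 17.75
tool_pos: [493.1, -67.3, 11.1]
orientation: [0.01, 1.0, 0.0, 0.002]
ft_force: [1.1, 7.3, 0.5]
grip_width: 48.2
t: 18.25
tool_pos: [493.7, -69.2, 11.1]
orientation: [0.01, 1.0, -0.001, 0.002]
ft_force: [4.6, -3.7, -5.2]
grip_width: 29.7
t 18.25 pos [493.7 -69.2  11.1] q6 -1.79 tooly [ 0.02   1.    -0.003] grip 29.7 F [ 4.6 -3.7 -5.2]
SHIFT cm [0.02 0.17 0.01] TURN [-0.2  0.3  0. ]
```

View pics/p5_scene.png

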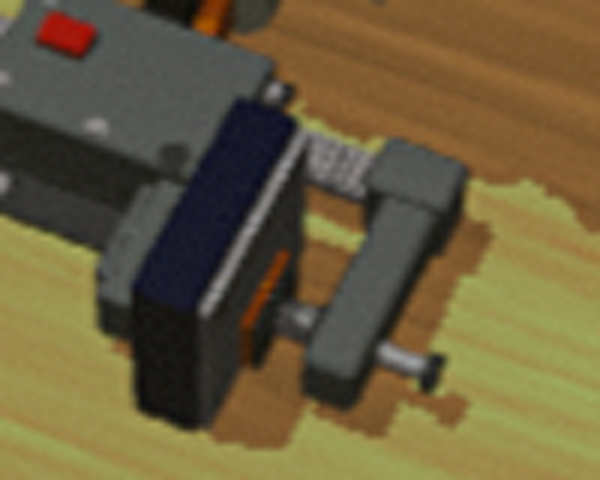

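View pics/p5_top.png

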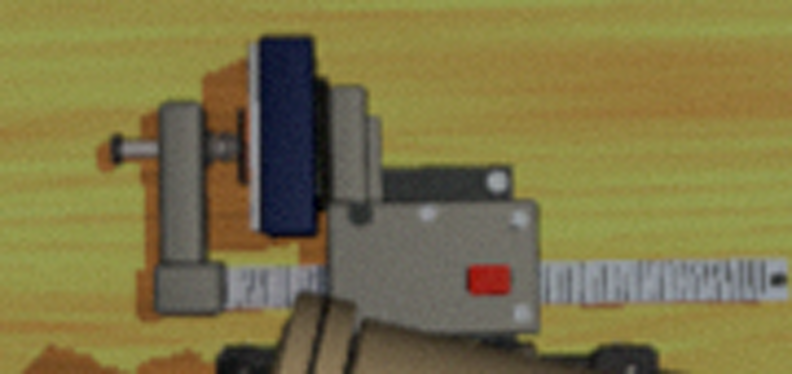

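Run:
```python
import cv2,numpy as np
def shift(a,b,box):
    u,v,w,h=box;t=a[v:v+h,u:u+w]
    s=b[max(0,v-6):v+h+6,u-5:u+w+75]
    r=cv2.matchTemplate(s,t,cv2.TM_CCOEFF_NORMED);_,m,_,l=cv2.minMaxLoc(r)
    x,y=l
    def sub(p,q,k): 
        d=p-2*q+k; return 0 if d==0 else .5*(p-k)/d
    dx=sub(r[y,x-1],r[y,x],r[y,x+1]) if 0<x<r.shape[1]-1 else 0
    return round(x-5+dx,2),round(m,3)
I={k:cv2.imread(f'pics/{k}_top.png') for k in('p2','p3','p4','p5')}
for k in('p3','p4','p5'):
    print(k,'jaw',shift(I['p2'],I[k],(110,245,85,80)),'arm',shift(I['p2'],I[k],(118,95,60,60)),'knob',shift(I['p2'],I[k],(80,125,26,48)),'bezel',shift(I['p2'],I[k],(243,30,70,50)),'tail',shift(I['p2'],I[k],(728,250,30,60)))
```

```text
p3 jaw (np.float32(11.67), 0.955) arm (np.float32(11.4), 0.972) knob (np.float32(11.35), 0.983) bezel (np.float32(0.0), 0.995) tail (np.float32(11.0), 0.972)
p4 jaw (np.float32(22.07), 0.941) arm (np.float32(22.55), 0.949) knob (np.float32(20.76), 0.983) bezel (np.float32(1.19), 0.984) tail (np.float32(22.4), 0.97)
p5 jaw (np.float32(33.35), 0.914) arm (np.float32(33.65), 0.915) knob (np.float32(25.67), 0.982) bezel (np.float32(5.52), 0.982) tail (np.float32(32.9), 0.965)
```

```bash
python3 -m jog '[[[0.1,0,0,0,0,0,0],[0.1,0,0,0,0,0,0],[0.1,0,0,0,0,0,0],[0.1,0,0,0,0,0,0],[0.1,0,0,0,0,0,0]]]' 22 && python3 -m jog '[[[0.1,0,0,0,0,0,0],[0.6,0,0,0,0,0,0],[0.6,0,0,0,0,0,0],[0.6,0,0,0,0,0,0],[0.6,0,0,0,0,0,0]]]' 22 && python3 -m jog '[[[0.6,0,0,0,0,0,0],[0.6,0,0,0,0,0,0]]]' 22; python3 m.py p6
python3 - <<'E'
import cv2
a=cv2.imread('pics/p2_top.png');b=cv2.imread('pics/p6_top.png')
for n,(u,v,w,h) in dict(arm=(118,95,60,60),knob=(80,125,26,48),bezel=(243,30,70,50),tail=(728,250,30,60)).items():
    s=b[max(0,v-6):v+h+6,u-5:u+w+75];r=cv2.matchTemplate(s,a[v:v+h,u:u+w],5);_,m,_,l=cv2.minMaxLoc(r);print(n,l[0]-5,round(m,3))
E
```

```text
t: 18.98
tool_pos: [492.9, -68.2, 11.0]
orientation: [0.01, 1.0, -0.001, 0.001]
ft_force: [0.5, 0.2, 0.6]
grip_width: 74.9
t: 19.6
tool_pos: [493.1, -67.1, 11.1]
orientation: [0.01, 1.0, 0.0, 0.001]
ft_force: [2.0, 7.5, -0.2]
grip_width: 48.2
t: 19.85
tool_pos: [493.4, -66.3, 11.1]
orientation: [0.01, 1.0, 0.001, 0.002]
ft_force: [3.5, 9.6, -1.1]
grip_width: 37.5
t 19.85 pos [493.4 -66.3  11.1] q6 -1.79 tooly [0.02  1.    0.002] grip 37.5 F [ 3.5  9.6 -1.1]
SHIFT cm [-0.01 -0.12  0.01] TURN [0.1 0.2 0. ]
arm 37 0.905
knob 26 0.982
bezel 6 0.982
tail 34 0.877
```

View pics/p6_top.png

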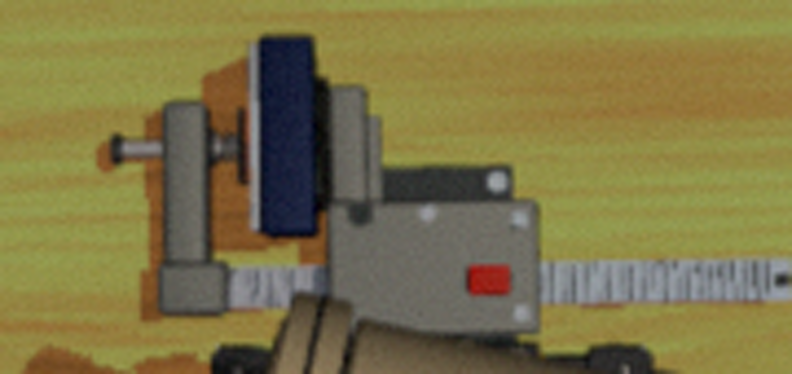

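```bash
python3 -m jog '[[[0.75,0,0,0,0,0,0],[0.75,0,0,0,0,0,0],[0.75,0,0,0,0,0,0],[0.75,0,0,0,0,0,0],[0.75,0,0,0,0,0,0]]]' 22; python3 m.py p7
python3 - <<'E'
import cv2
a=cv2.imread('pics/p2_top.png');b=cv2.imread('pics/p7_top.png')
for n,(u,v,w,h) in dict(arm=(118,95,60,60),knob=(80,125,26,48),bezel=(243,30,70,50)).items():
    s=b[max(0,v-6):v+h+6,u-5:u+w+75];r=cv2.matchTemplate(s,a[v:v+h,u:u+w],5);_,m,_,l=cv2.minMaxLoc(r);print(n,l[0]-5,round(m,3))
E
```

```text
t: 20.58
tool_pos: [493.5, -69.2, 11.0]
orientation: [0.01, 1.0, -0.001, 0.002]
ft_force: [4.1, -4.7, -5.3]
grip_width: 29.4
t 20.57 pos [493.5 -69.2  11. ] q6 -1.79 tooly [ 0.021  1.    -0.002] grip 29.4 F [ 4.1 -4.7 -5.3]
SHIFT cm [0.   0.17 0.  ] TURN [-0.1  0.2  0. ]
arm 43 0.905
knob 26 0.984
bezel 5 0.983
```

View pics/p7_scene.png

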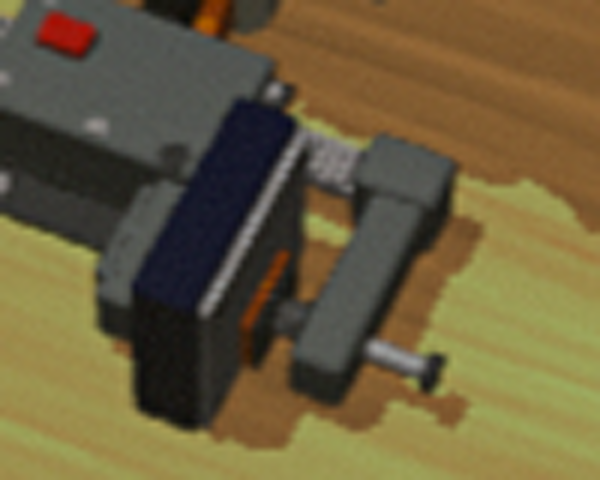

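View pics/p7_top.png

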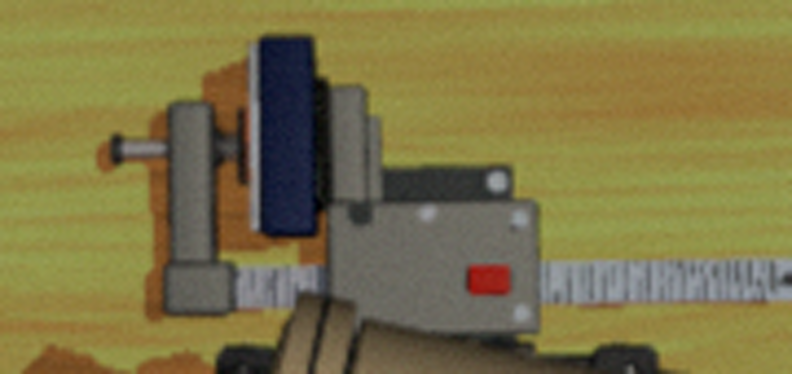

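```bash
python3 -c "
from bench import *
print(sign_off())"
```

```text
the job is handed in; nothing more can be done
None
```

The bezel is clamped as asked, and I handed the job in at about 20.6 s of the 58 s, still holding the trigger fully squeezed with a 22 N grip. The sign-off gives no verdict.

I picked up the rightmost navy bezel and stood it between the jaws with its keys about 3–4 mm in front of the rubber face. I let go, then gave the trigger six full squeezes.

**Last checks:**
- **Squeeze:** the grip opening is 29.4 mm, which is the trigger's stop.
- **Bezel:** in the last pictures it stands upright. It stopped moving once it reached the fixed jaw, after sliding about 2.5 mm.
- **Spring:** it is pressed in about 8.5–9 mm of its 12 mm. I estimated this from how far the jaw and the plunger's knob moved in the top view, to within about 0.5–1 mm. It was about 3.5 mm after five squeezes, so I gave the sixth.
- **Centring:** before clamping, the bezel and foot centres agreed to about 1 mm in the wrist view, with the yaw within about a degree. I did not measure this again after clamping.
- **Forces and other objects:** the wrist force readings I took stayed around 10 N or less. I made no move towards the padlock, hinge or pry bar, but I did not check them again afterwards.

**Disagreements:** the cameras differed by 2–3 mm on where the clamp is, so I relied mainly on the wrist view. The tool also read about 2 mm off sideways under each full squeeze.

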